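Refit the stirrer and lid of the hot-chocolate maker

TASK

The hot-chocolate maker has been washed: lift the white stirrer out of its drying stand, lower its shaft into the sleeve inside the clear jug and turn it under light pressure, feeling for the drive, until it drops fully home on the bottom of the drive socket; never force it. Then set the black lid squarely on the jug. Leave the other things on the worktop where they are.

Things in the scene. Friction and masses are not known exactly. Their poses are not given: they have to be found in the camera images.
- maker: hot-chocolate maker, fixed: round steel housing 172 mm across, 58 high, on it a clear open jug (outer radius 75, wall 4, rim at z = 170 mm). Origin: underside centre, z up; -x is its front with dial and black jug handle (to 115 mm from the axis). In the jug's middle stands a black sleeve, outer radius 21, round bore 27.2 mm. More than 45 N between stirrer and maker damages it
- maker_sleeve_mouth (a point): centre of the sleeve's mouth, 125 mm above the worktop, on the maker's axis. From about 13 mm below the mouth a sprung seal in the bore grips the round shaft: it takes about 4 to 6 N to slide it, so it does not fall home by its own weight and stays where it is let go
- maker_socket_bottom (a point): bottom centre of the square drive socket at the sleeve's blind end (a firm rubber buffer), z = 60 mm: 19.6 mm across flats, 13 deep (top at z = 73). The geared drive does not turn under light pressure; its angle is unknown and hidden in the bore, off the maker's x, repeating every 90 deg. Unless foot and socket line up within 0.08 rad, the stirrer stands 13 mm too high on its top
- maker_rim (a point): centre of the jug's rim, 170 mm above the worktop, on the maker's axis
- stand: steel drying stand, fixed: disc 104 mm across with an upright tube (outer radius 20, bore 31 mm, top 80 mm above the worktop). Origin: underside centre
- stirrer: white stirrer, about 0.2 kg, 148 mm long, upright in the stand, collar on the tube. Origin: underside of its foot, z up the shaft. Square foot 18 mm (flats along x, y) to z = 15; round shaft 26 mm, bevelled lower edge, to z = 68; collar radius 20 to z = 73; four blades (to radius 46) at z = 80 to 102; flat grip 12 mm thick (x), 34 wide (y), z = 111 to 148
- stirrer_tip (a point): centre of the foot's underside (the stirrer's origin). It must rise 68 mm to leave the stand's tube. Home in the maker it stands on the socket's bottom, the collar 3 mm above the sleeve's mouth, the grip's top 38 mm above the jug's rim
- stirrer_grip (a point): point to grip, on the axis 134 mm above the tip; close the fingers along the stirrer's x
- lid: black domed lid, 0.2 kg, 160 mm across, 81 high with knob, lying right way up on the worktop. Origin: centre of its underside. A locating ring (outer radius 67, goes inside the jug, inner radius 71) from z = 0 to 6; flange that rests on the jug's rim from z = 6; ceiling inside at z = 47 (clears the stirrer only when that is home); dome top at z = 52
- lid_seat (a point): centre of the flange's underside, 6 mm above the lid's origin; meets maker_rim when the lid is on
- lid_knob (a point): centre of the steel knob, 28 mm across, from z = 61 to 81 above the lid's origin (this point at 70); grip it from above
- mug: white dotted mug, 93 mm high, bystander; origin underside centre
- cup: white cup, 54 mm high, bystander; origin underside centre
- glass: clear glass 82 mm across, 86 mm high, bystander; origin underside centre
- honey_jar: jar with black cap, 63 mm across, 94 mm high, bystander; origin underside centre
- teaspoon: teaspoon 132 mm long lying on the worktop, bystander; origin underside centre

How it is judged:
By the outcome, as a careful person would: the job done as asked, in the order asked, and still so for the second after the job is handed in, with the robot touching nothing.
It also fails if it takes over 72 s, if anything falls off the work surface, if the arm or the gripper's body presses on something with over 40 N, if the wrist force passes 120 N, or if a joint passes its speed limit or range.

ROBOT

A 7-joint arm with a two-finger parallel gripper is mounted at the origin on a cart in front of the work surface, level with it; the furniture and walls round the work are solid. World frame = base frame: x ahead of the robot, y to its left, z up, the work surface at z = 0. Lengths are in m, angles in rad, forces in N, time in s.
With the tool pointing down it reaches from about 0.425 to 0.875 m from the base axis. Payload 4.7 kg.
Tool frame: the origin (TCP) lies midway between the tips of the shut fingers; the grasp point (between the pads) lies 19 mm behind it; z points along the fingers, y is the line along which they close (so a half turn about z gives the same grasp; the last joint's range is limited). The gripper opens to 87 mm and grips with 3 to 60 N. Pads are 19 mm wide; open, the fingers measure 117 mm over their backs; the gripper's body (75 mm by 190 mm) begins 51 mm behind the grasp point.
Start: joints at [-1.097, 0.321, -0.07, 1.45, 0.023, 1.371, -0.057], TCP at [0.288, 0.582, 0.223] pointing down, gripper open.
Joint ranges: [-2.86, 2.86], [-0.3, 2.09], [-1.38, 1.24], [0.06, 2.45], [-1.56, 4.7], [0.09, 2.05], [-2.69, 2.69]. Speed limits (rad/s): [2.57, 2.57, 3.14, 3.14, 3.14, 3.14, 3.14].

INTERFACE

Orientations are given as a rotation vector (axis times angle).
In Python, from bench import ctrl, get_image, calibration gives the robot as it stands.
- The arm moves only by the tool apply_moves, never from a script. Its arguments are lists of equal length, an entry for each row: "dp": the shift along the tool's x, y, z in m, a list of three; "twist": the turn, a rotation vector about the tool's x, y, z in rad, a list of three; "fingers": the closure, from 0 (fully open) to 1 (shut). In form: {"dp": [[dx, dy, dz], ...], "twist": [[ax, ay, az], ...], "fingers": [fingers, ...]}. A call has 1 to 10 rows; each row shifts and turns the commanded pose from where the row before left it, along the tool's axes as they then stand; what a row does not reach is not made up. A row lasts 1/10 s, in which the tool goes at most 50 mm and 8.59 degrees, less where a joint would pass 70% of its speed; a pose out of reach is approached as far as the arm can. A call is refused whole if a number of a shift passes 0.05 or a number of a turn 0.15, either way. A call with a gripper value outside its range is refused whole. The fingers move at their own pace and stop on an object; "newtons" is the grip in N (left out, the last holds). Time passes only in rows, so rows that do not move let the fingers close. It gives the time, the measured TCP pose, the force, the opening and the grip force at its end, in the units of the state.
- ctrl.get_state(): the state, without advancing time (a new reading comes with each control period).
- get_image(name): name is "side" or "top"; returns the picture (384x512x3 uint8, red, green, blue); there is no depth.
- calibration(name): a dict with "fx", "fy", "cx", "cy" (pixels), "k1" (the pictures are not rectified: a ray, as slopes to the right and down, at radius r is drawn at 1 + k1 r^2 times it, then the intrinsics apply), "eye" and "attitude" of the camera in the world. Camera axes: x right, y up, looking along -z (the intrinsics and any distortion apply to the point x, -y, -z); pixel columns grow to the right and rows downward; lengths in m; the calibration is good to about 2 mm. A picture is of the moment at which its call begins. calibration takes no time and is no camera call.
- ctrl.close_job(): hands the job in; it is judged then, once.
The state is a dict: "time": time; "joint_positions": joint angles; "qd": joint speeds; "joint_torque": joint torques, N m; "position": TCP position; "tool_rot": TCP orientation; "ft_force": force on the tool from outside, world axes, zero at the start; "torque": the same for the moment, N m; "grip_width": opening from 0.0 (shut) to 1.0 (fully open); "grip_force": force on a finger pad.
Only numpy, scipy, OpenCV 4.12 (cv2) and the standard library are available. Lean on these libraries where they do the work, as an engineer would, in place of code of your own. Each camera call takes 0.05 s, during which the arm holds its last target. There are 200 camera calls.

## Working session

There is one attempt and no reset: what is moved stays moved. The work goes in short steps, Python scripts to look and compute and a tool call to move; the robot and the scene stay as the last step left them, time stands still between calls to the robot, and variables do not carry over. Pictures are saved under pics/ and viewed, at most 10 in all, crops included, and the job is handed in when it is done.

Besides the shell and the picture viewer there is one more tool, called by a JSON object that holds its "api" and its "payload". apply_moves: Moves the arm, as the interface text tells. Its arguments: {"type":"object","properties":{"dp":{"type":"array"},"twist":{"type":"array"},"fingers":{"type":"array"},"newtons":{"type":"number"}},"required":["dp","twist","fingers"]}

```bash
mkdir -p pics; ls
python3 - <<'E'
from bench import ctrl,get_image,calibration
import cv2
for n in("side","top"):
    cv2.imwrite(f"pics/{n}0.png",cv2.resize(get_image(n)[:,:,::-1],(800,600),interpolation=cv2.INTER_CUBIC)); print(n,calibration(n))
print(ctrl.get_state())
E
```

```text
pics
side {'fx': 449.4678307150443, 'fy': 449.4678307150443, 'cx': 251.04551515286414, 'cy': 198.6279840142792, 'k1': -0.1770271699714414, 'eye': array([ 0.14051669, -0.92015631,  0.92523519]), 'attitude': array([ 0.85638306, -0.17372755, -0.41309534])}
top {'fx': 383.0528637662449, 'fy': 383.0528637662449, 'cx': 249.89638725918874, 'cy': 189.4642229149268, 'k1': -0.0015455623874540186, 'eye': array([ 0.46227161, -0.02231266,  1.07218795]), 'attitude': array([ 0.04679215, -0.04826748, -1.58028281])}
{'time': 0.1, 'joint_positions': array([-1.09689513,  0.32175479, -0.07006636,  1.45156941,  0.02257605,
        1.37081827, -0.05688082]), 'qd': array([-2.95586921e-05, -3.18942031e-03, -5.27554817e-04, -4.43847254e-03,
       -1.54523758e-03,  5.65223219e-04, -1.04169182e-03]), 'joint_torque': array([-2.23888342e-04, -4.92575061e+01, -4.05902881e-01, -3.13394344e+01,
       -6.41957740e-02,  3.96425498e-02,  7.93293657e-05]), 'position': array([0.28827024, 0.58201025, 0.22155867]), 'tool_rot': array([-7.15795371e-01, -3.05862481e+00,  2.72213931e-03]), 'ft_force': array([-0.06007949,  0.18084649,  0.00729882]), 'torque': array([-0.05042627,  0.03969152,  0.02595641]), 'grip_force': 0.0, 'grip_width': 0.9988754708505158}
```

View pics/side0.png

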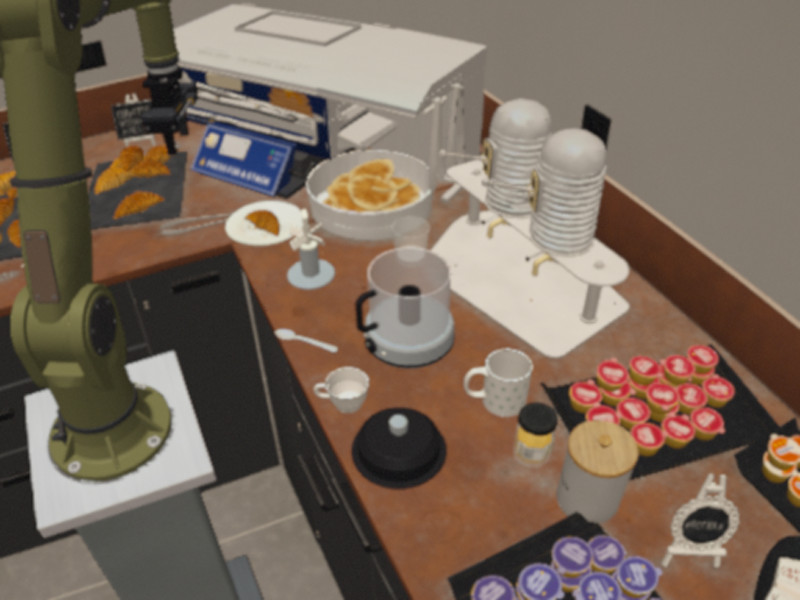

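View pics/top0.png

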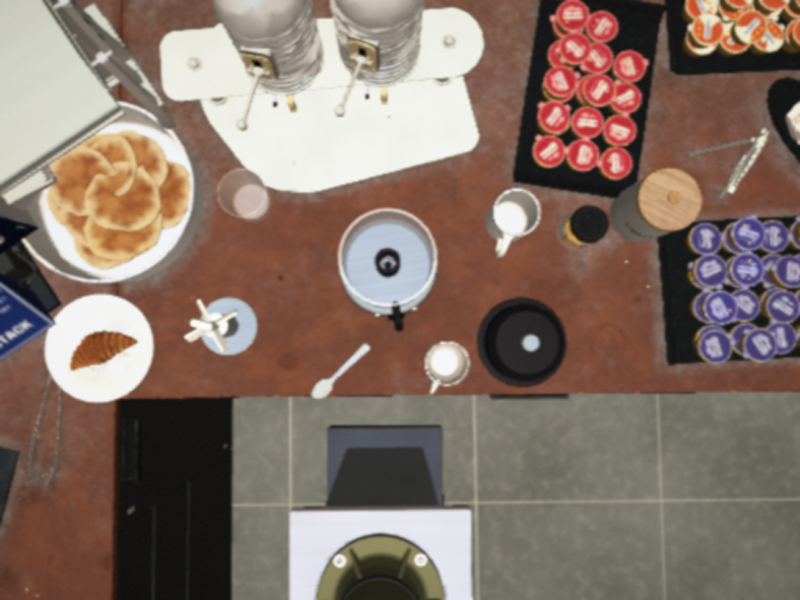

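```bash
cat > h.py <<'E'
import numpy as np,cv2
from scipy.spatial.transform import Rotation as R
from scipy.optimize import least_squares
from bench import ctrl,get_image,calibration
def proj(n,P):
    c=calibration(n);p=(np.atleast_2d(P)-c['eye'])@R.from_rotvec(c['attitude']).as_matrix()
    s=np.c_[p[:,0],-p[:,1]]/-p[:,2:];s=s*(1+c['k1']*(s**2).sum(1,keepdims=True))
    return s*[c['fx'],c['fy']]+[c['cx'],c['cy']]
def onz(n,uv,z):
    "world point on plane z seen at pixel uv"
    c=calibration(n);e=c['eye']
    f=lambda q:proj(n,[[q[0],q[1],z]])[0]-uv
    return least_squares(f,[.5,0]).x
def crop(n,u,v,w,h,out,img=None):
    im=get_image(n) if img is None else img
    k=out[0]/w;M=np.float32([[k,0,-k*(u-w/2)-.5+.5*k],[0,k,-k*(v-h/2)-.5+.5*k]])
    o=cv2.warpAffine(im[:,:,::-1].copy(),M,out,flags=cv2.INTER_CUBIC)
    for g in range(int(u-w/2)//10*10+10,int(u+w/2)+1,10):
        x=int(k*(g-u+w/2));cv2.line(o,(x,0),(x,6),(0,255,0),1);cv2.putText(o,str(g),(x-8,16),0,.33,(0,255,0),1)
    for g in range(int(v-h/2)//10*10+10,int(v+h/2)+1,10):
        y=int(k*(g-v+h/2));cv2.line(o,(0,y),(6,y),(0,255,0),1);cv2.putText(o,str(g),(8,y+4),0,.33,(0,255,0),1)
    return o
E
python3 - <<'E'
from h import *
t=get_image("top");s=get_image("side")
np.save('t0.npy',t);np.save('s0.npy',s)
o=(400,300)
a=np.vstack([np.hstack([crop("top",141,208,56,42,o,t),crop("side",198,165,56,42,o,s)]),np.hstack([crop("top",249,168,80,60,o,t),crop("side",264,195,96,72,o,s)])])
cv2.imwrite("pics/c1.png",a)
for n,uv,z in(("top",(141+5,208),0),("top",(248,168),.125),("top",(339.5,219),.081),("side",(398/1.5625,424/1.5625),.075)):print(n,onz(n,uv,z))
E
```

```text
top [0.47813033 0.26733965]
top [ 0.57307548 -0.01931163]
top [ 0.44356634 -0.2540258 ]
side [ 0.44142603 -0.26092441]
```

View pics/c1.png

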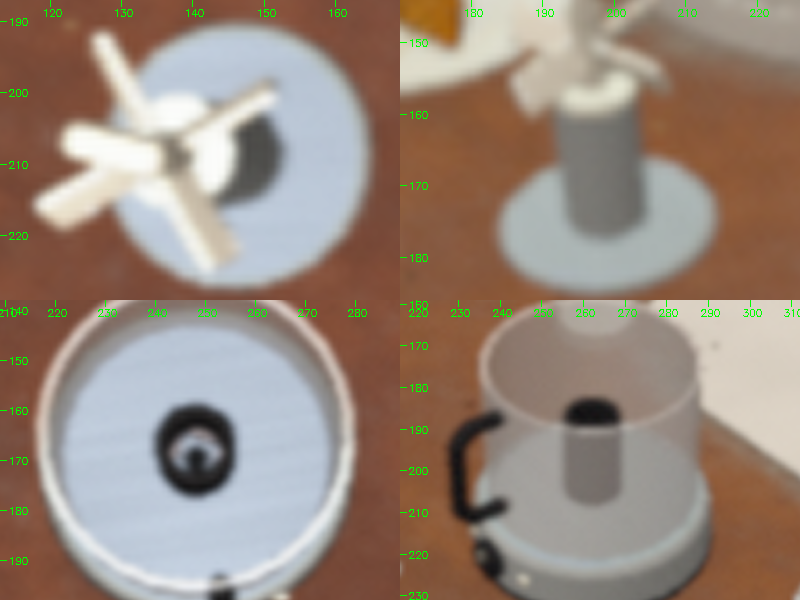

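```bash
cat >> h.py <<'E'
def circ(x,y,z,r,n=90):
    a=np.linspace(0,2*np.pi,n);return np.c_[x+r*np.cos(a),y+r*np.sin(a),0*a+z]
def sharp(n,img,x,y,circles,rng=.006):
    "refine (x,y) by mean gradient magnitude along projected circles; circles=[(z,r)]"
    g=cv2.GaussianBlur(cv2.cvtColor(img,cv2.COLOR_RGB2GRAY).astype(np.float32),(0,0),.8)
    m=np.hypot(cv2.Sobel(g,5,1,0),cv2.Sobel(g,5,0,1))
    best=[]
    for dx in np.arange(-rng,rng+1e-9,.0005):
        for dy in np.arange(-rng,rng+1e-9,.0005):
            q=np.vstack([circ(x+dx,y+dy,z,r) for z,r in circles])
            p=proj(n,q).astype(np.float32)
            best.append((cv2.remap(m,p[:,0],p[:,1],1).mean(),x+dx,y+dy))
    b=np.array(sorted(best)[-12:]);return b[:,1:].mean(0).round(4),b[:,0].max()
E
python3 - <<'E'
from h import *
t=np.load('t0.npy');s=np.load('s0.npy')
for nm,n,im,uv,z in(("stand","top",t,(146.2,208.6),0),("standS","side",s,(198,175),0),("sleeve","top",t,(248,168),.125),("rim","top",t,(248.2,164.8),.17),("rimS","side",s,(263,177),.17),("base","side",s,(263,208),.058),("lidflange","top",t,(334.1,218.9),.008),("knob","top",t,(339.8,219.5),.081),("knobS","side",s,(254.7,268.8),.081)):
    print(nm,onz(n,uv,z).round(4))
for n,im in(("top",t),("side",s)):
    print(n,"stand",sharp(n,im,.478,.2675,[(.002,.052)]),"rim",sharp(n,im,.573,-.019,[(.17,.075)]),"sleeve",sharp(n,im,.573,-.019,[(.125,.021)]),"lid",sharp(n,im,.443,-.256,[(.007,.08)]),"knob",sharp(n,im,.443,-.256,[(.081,.014)]))
E
```

```text
stand [0.4764 0.2668]
standS [0.4754 0.2673]
sleeve [ 0.5731 -0.0193]
rim [ 0.5754 -0.02  ]
rimS [ 0.5723 -0.0387]
base [ 0.5715 -0.0408]
lidflange [ 0.4426 -0.2561]
knob [ 0.4423 -0.2548]
knobS [ 0.4428 -0.2581]Traceback (most recent call last):
  File "<stdin>", line 6, in <module>
  File "h.py", line 33, in sharp
    p=proj(n,q).astype(np.float32)
      ~~~~^^^^^
  File "h.py", line 6, in proj
    c=calibration(n);p=(np.atleast_2d(P)-c['eye'])@R.from_rotvec(c['attitude']).as_matrix()
ValueError: time passes only in moves, steps and waits
```

```bash
sed -i 's/^from bench import.*/from bench import ctrl,get_image\nimport bench,functools\ncalibration=functools.lru_cache(None)(bench.calibration)/' h.py
python3 - <<'E'
from h import *
t=np.load('t0.npy');s=np.load('s0.npy')
print(proj("side",[[.573,-.019,.17],[.573,-.019,.125],[.573,-.019,0]]))
for n,im in(("top",t),("side",s)):
    print(n,"stand",sharp(n,im,.478,.2675,[(.002,.052)]),"rim",sharp(n,im,.573,-.019,[(.17,.075)],.012),"sleeve",sharp(n,im,.573,-.019,[(.125,.021)],.012),"lid",sharp(n,im,.443,-.256,[(.007,.08)]),"knob",sharp(n,im,.443,-.256,[(.081,.014)]))
E
```

```text
[[260.09913617 173.05306042]
 [260.1437692  185.67079125]
 [260.24620911 217.91074918]]
top stand (array([0.4772, 0.2683]), np.float64(236.82196044921875)) rim (array([ 0.5777, -0.0186]), np.float64(204.92703247070312)) sleeve (array([ 0.5742, -0.0186]), np.float64(355.40704345703125)) lid (array([ 0.4438, -0.2543]), np.float64(116.34709167480469)) knob (array([ 0.4434, -0.2537]), np.float64(346.05126953125))
side stand (array([0.4769, 0.2662]), np.float64(157.24798583984375)) rim (array([ 0.5755, -0.0162]), np.float64(104.11798858642578)) sleeve (array([ 0.577 , -0.0206]), np.float64(180.00428771972656)) lid (array([ 0.4433, -0.2563]), np.float64(118.89864349365234)) knob (array([ 0.4415, -0.2591]), np.float64(272.333251953125))
```

```bash
cat >> h.py <<'E'
def stir(x,y,z,yaw):
    "grip box edges + blade centre lines (45deg), sampled polylines"
    out=[];h=[(sx*.006,sy*.017) for sx,sy in((1,1),(1,-1),(-1,-1),(-1,1),(1,1))]
    for zz in(.111,.148): out.append(np.array([(a,b,zz) for a,b in h]))
    for a,b in h[:4]: out.append(np.array([(a,b,.111),(a,b,.148)]))
    M=R.from_euler('z',yaw).as_matrix();return [p@M.T+[x,y,z] for p in out]
E
python3 - <<'E'
from h import *
t=np.load('t0.npy');s=np.load('s0.npy');o=(400,300)
rows=[]
for yd in(-10,-25):
    row=[]
    for n,im,u,v in(("top",t,134,208),("side",s,198,155)):
        c=crop(n,u,v,56,42,o,im);k=o[0]/56
        for L in stir(.477,.2675,.012,np.radians(yd)):
            p=(proj(n,L)-[u-28,v-21])*k
            cv2.polylines(c,[p.astype(np.int32)],False,(0,0,255),1)
        row.append(c)
    rows.append(np.hstack(row))
cv2.imwrite("pics/c2.png",np.vstack(rows))
E
```

```text
(no output)
```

View pics/c2.png

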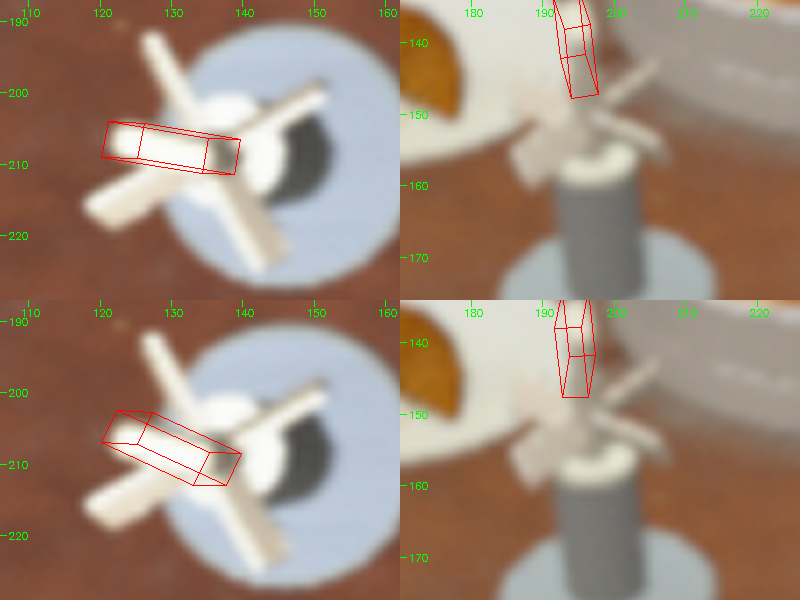

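```bash
cat >> h.py <<'E'
def plan(pos,ydeg,n):
    "equal rows to TCP pos, tool y at world angle ydeg (mod 180), tool down"
    s=ctrl.get_state();p=np.array(s['position']);M=R.from_rotvec(s['tool_rot']);Y=M.as_matrix()[:,1]
    y0=np.arctan2(Y[1],Y[0]);d=(np.radians(ydeg)-y0+np.pi/2)%np.pi-np.pi/2
    tl=R.from_rotvec([0,0,d/n]);st=(np.array(pos)-p)/n;A=M
    tilt=np.degrees(np.arccos(-M.as_matrix()[2,2]))
    print("from",p.round(4),"ydeg",np.degrees(y0).round(2),"tilt",tilt.round(2),"turn tool z/row",round(-d/n,4),"t",s['time'],"j7",s['joint_positions'][6])
    rows=[]
    for i in range(n):
        rows.append((A.inv().apply(st)).round(4).tolist());A=tl*A
    print(rows)
E
python3 -c "
from h import *
plan([.477,.2675,.26],-11,10)"
```

```text
from [0.2883 0.5822 0.2219] ydeg 63.66 tilt 0.07 turn tool z/row 0.1303 t 0.2 j7 -0.05687851409924292
[[-0.0309, -0.0198, -0.0038], [-0.0332, -0.0157, -0.0038], [-0.0349, -0.0112, -0.0038], [-0.0361, -0.0066, -0.0038], [-0.0366, -0.0018, -0.0038], [-0.0366, 0.0029, -0.0038], [-0.0359, 0.0077, -0.0038], [-0.0346, 0.0123, -0.0038], [-0.0327, 0.0167, -0.0038], [-0.0302, 0.0208, -0.0038]]
```

{"api": "apply_moves", "payload": {"dp": [[-0.031,-0.02,-0.012],[-0.033,-0.016,-0.012],[-0.035,-0.011,-0.012],[-0.036,-0.007,-0.006],[-0.037,-0.002,0],[-0.037,0.003,0],[-0.036,0.008,0],[-0.035,0.012,0],[-0.033,0.017,0],[-0.03,0.021,0]], "twist": [[0,0,0.13],[0,0,0.13],[0,0,0.13],[0,0,0.13],[0,0,0.13],[0,0,0.13],[0,0,0.13],[0,0,0.13],[0,0,0.13],[0,0,0.13]], "fingers": [0,0,0,0,0,0,0,0,0,0]}}

```text
time: 1.2
position: [0.4786, 0.2648, 0.2646]
tool_rot: [-2.426, -1.995, -0.0]
ft_force: [0.6, -0.0, -0.9]
grip_width: 1.001
grip_force: 0.0
```

{"api": "apply_moves", "payload": {"dp": [[0,0,0],[0,0,0]], "twist": [[0,0,0],[0,0,0]], "fingers": [0,0]}}

```text
time: 1.4
position: [0.4783, 0.2656, 0.2645]
tool_rot: [-2.422, -2.0, -0.0]
ft_force: [-0.7, 0.7, 0.6]
grip_width: 1.001
grip_force: 0.0
```

Run:
```python
from h import *
plan([.477,.2675,.127],-11,5)
t=get_image("top");s=get_image("side");o=(400,300)
cv2.imwrite("pics/c3.png",np.hstack([crop("top",134,208,80,60,o,t),crop("side",198,145,80,60,o,s)]))
```

```text
from [0.4783 0.2656 0.2645] ydeg -10.9 tilt 0.03 turn tool z/row 0.0003 t 1.4 j7 -0.726275168280161
[[0.0003, -0.0003, 0.0275], [0.0003, -0.0003, 0.0275], [0.0003, -0.0003, 0.0275], [0.0003, -0.0003, 0.0275], [0.0003, -0.0003, 0.0275]]
```

View pics/c3.png

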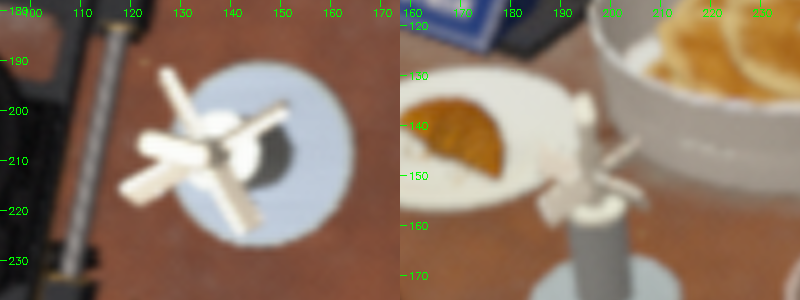

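{"api": "apply_moves", "payload": {"dp": [[0.001,-0.001,0.03],[0.001,-0.001,0.03],[0,0,0.03],[0,0,0.03],[0,0,0.016],[0,0,0],[0,0,0],[0,0,0],[0,0,0],[0,0,0]], "twist": [[0,0,0],[0,0,0],[0,0,0],[0,0,0],[0,0,0],[0,0,0],[0,0,0],[0,0,0],[0,0,0],[0,0,0]], "fingers": [0,0,0,0,0,0,0.5,1,1,1], "newtons": 10}}

```text
time: 2.5
position: [0.477, 0.269, 0.1296]
tool_rot: [2.421, 2.002, 0.003]
ft_force: [-0.7, 0.0, -0.2]
grip_width: 0.723
grip_force: 0.0
```

{"api": "apply_moves", "payload": {"dp": [[0,0,0],[0,0,0],[0,0,0],[0,0,0]], "twist": [[0,0,0],[0,0,0],[0,0,0],[0,0,0]], "fingers": [1,1,1,1], "newtons": 40}}

```text
time: 2.9
position: [0.4765, 0.2686, 0.1286]
tool_rot: [-2.421, -2.002, -0.0]
ft_force: [-1.0, 0.2, 0.5]
grip_width: 0.355
grip_force: 0.0
```

Run:
```python
from h import *
plan([.477,.2675,.305],-11,5)
s=ctrl.get_state();print(s['torque'],s['ft_force'],s['grip_width']*.087,s['grip_force'])
```

```text
from [0.4765 0.2686 0.1286] ydeg -10.83 tilt 0.0 turn tool z/row 0.0006 t 2.9 j7 -0.7109597359167014
[[-0.0002, 0.0001, -0.0353], [-0.0002, 0.0001, -0.0353], [-0.0002, 0.0001, -0.0353], [-0.0002, 0.0001, -0.0353], [-0.0002, 0.0001, -0.0353]]
[-0.1128744   0.07801228  0.0082848 ] [-0.99171549  0.16773418  0.53175489] 0.030886010357748704 0.0
```

{"api": "apply_moves", "payload": {"dp": [[0,0,0],[0,0,0],[0,0,0],[0,0,0],[0,0,0]], "twist": [[0,0,0],[0,0,0],[0,0,0],[0,0,0],[0,0,0]], "fingers": [1,1,1,1,1], "newtons": 40}}

```text
time: 3.4
position: [0.4765, 0.2687, 0.1286]
tool_rot: [2.421, 2.002, 0.0]
ft_force: [0.6, 0.5, 0.5]
grip_width: 0.136
grip_force: 40.0
```

{"api": "apply_moves", "payload": {"dp": [[0,0,-0.01],[0,0,-0.025],[0,0,-0.035],[0,0,-0.035],[0,0,-0.035],[0,0,-0.03],[0,0,-0.02],[0,0,0],[0,0,0]], "twist": [[0,0,0],[0,0,0],[0,0,0],[0,0,0],[0,0,0],[0,0,0],[0,0,0],[0,0,0],[0,0,0]], "fingers": [1,1,1,1,1,1,1,1,1]}}

```text
time: 4.3
position: [0.4762, 0.2684, 0.3181]
tool_rot: [-2.421, -2.002, 0.001]
ft_force: [-0.2, -0.6, -2.5]
grip_width: 0.136
grip_force: 40.0
```

Run:
```python
from h import *
plan([.575,-.019,.325],-11,10)
s=ctrl.get_state();print(s['torque'],s['ft_force'],s['grip_width']*.087,s['grip_force'])
```

```text
from [0.4762 0.2684 0.3181] ydeg -10.83 tilt 0.03 turn tool z/row 0.0003 t 4.3 j7 -0.7350557632388268
[[-0.0264, 0.0151, -0.0007], [-0.0264, 0.0151, -0.0007], [-0.0264, 0.0151, -0.0007], [-0.0264, 0.0151, -0.0007], [-0.0264, 0.0151, -0.0007], [-0.0264, 0.0151, -0.0007], [-0.0264, 0.0151, -0.0007], [-0.0263, 0.0152, -0.0007], [-0.0263, 0.0152, -0.0007], [-0.0263, 0.0152, -0.0007]]
[-0.07907624  0.05817195  0.01184817] [-0.17689441 -0.55480289 -2.51726983] 0.011845922163975748 39.998084055259824
```

{"api": "apply_moves", "payload": {"dp": [[-0.018,0.01,-0.001],[-0.028,0.016,-0.001],[-0.029,0.017,-0.001],[-0.029,0.017,-0.001],[-0.029,0.017,-0.001],[-0.029,0.017,-0.001],[-0.029,0.017,-0.001],[-0.029,0.017,0],[-0.025,0.014,0],[-0.018,0.01,0]], "twist": [[0,0,0],[0,0,0],[0,0,0],[0,0,0],[0,0,0],[0,0,0],[0,0,0],[0,0,0],[0,0,0],[0,0,0]], "fingers": [1,1,1,1,1,1,1,1,1,1]}}

```text
time: 5.3
position: [0.5757, -0.021, 0.3233]
tool_rot: [-2.423, -1.998, 0.006]
ft_force: [0.9, -0.8, -2.4]
grip_width: 0.132
grip_force: 40.0
```

{"api": "apply_moves", "payload": {"dp": [[0,0,0],[0,0,0]], "twist": [[0,0,0],[0,0,0]], "fingers": [1,1]}}

```text
time: 5.5
position: [0.5756, -0.0182, 0.3237]
tool_rot: [-2.42, -1.999, 0.004]
ft_force: [0.1, 1.2, -2.5]
grip_width: 0.133
grip_force: 40.0
```

Run:
```python
from h import *
plan([.575,-.019,.26],-11,5)
s=ctrl.get_state();x,y,z=s['position']
t=get_image("top");im=get_image("side");o=(400,300)
np.save('t1.npy',t);np.save('s1.npy',im)
c=crop("side",262,165,96,72,o,im)
d=crop("top",249,168,80,60,o,t)
def dr(c,n,u,v,w,P):
    k=400/w;p=(proj(n,P)-[u-w/2,v-w*.375])*k;cv2.polylines(c,[p.astype(np.int32)],False,(0,0,255),1)
for zz,r in((.015,.013),(.068,.02),(.068,.013),(.073,.02)):dr(c,"side",262,165,96,circ(x,y,z-.115+zz,r))
for q in((.575,-.019),):
    for n,e,u,v,w in(("side",c,262,165,96),("top",d,249,168,80)):
        for zz,r in((.17,.075),(.125,.021)):dr(e,n,u,v,w,circ(*q,zz,r))
dr(d,"top",249,168,80,circ(x,y,z-.115+.068,.02))
cv2.imwrite("pics/c4.png",np.hstack([d,c]))
```

```text
from [ 0.5756 -0.0182  0.3237] ydeg -10.88 tilt 0.19 turn tool z/row 0.0004 t 5.5 j7 -0.14380290426697795
[[-0.0002, -0.0, 0.0127], [-0.0002, -0.0, 0.0127], [-0.0002, -0.0, 0.0127], [-0.0002, -0.0, 0.0127], [-0.0002, -0.0, 0.0127]]
```

View pics/c4.png

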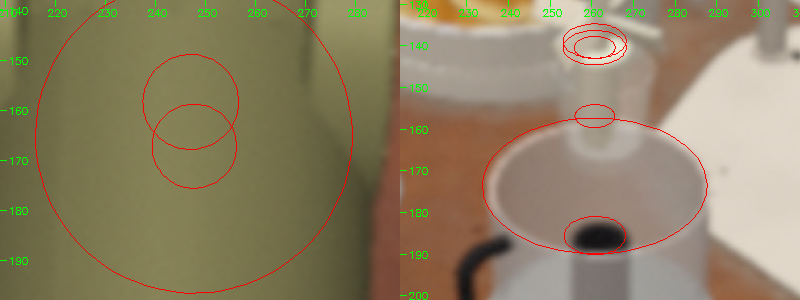

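Run:
```python
from h import *
im=np.load('s1.npy')
cv2.imwrite("pics/c5.png",crop("side",264,165,80,60,(800,600),im))
print(proj("side",[[.5756,-.0182,.2087],[.5756,-.0182,.2767],[.5766,-.0182,.2087],[.5756,-.0172,.2087],[.575,-.019,.125]]))
```

```text
[[260.78645496 161.34320031]
 [260.72848323 140.38796071]
 [261.11569358 161.24961248]
 [260.62707548 161.15185332]
 [260.77602433 185.47866845]]
```

View pics/c5.png

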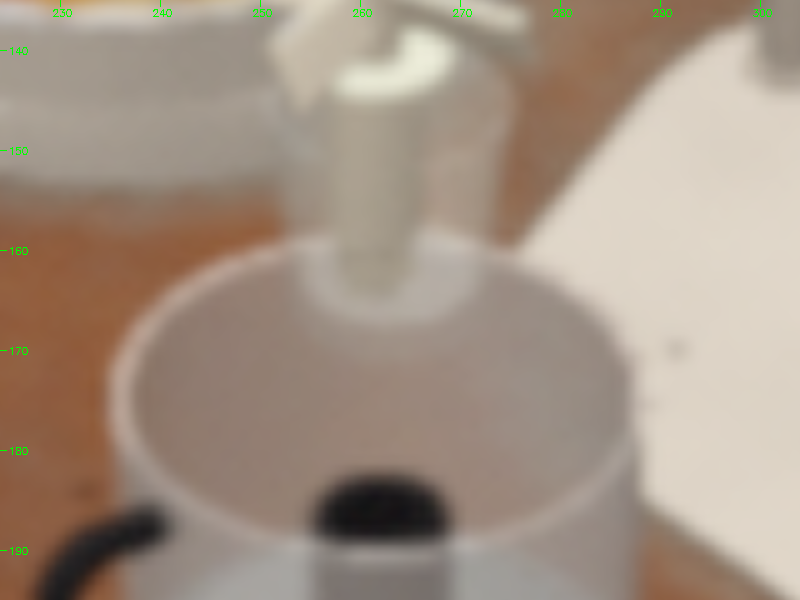

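{"api": "apply_moves", "payload": {"dp": [[0,0,0.01],[0,0,0.02],[0,0.001,0.02],[0,0,0.016],[0,0,0.01],[0,0,0],[0,0,0]], "twist": [[0,0,0],[0,0,0],[0,0,0],[0,0,0],[0,0,0],[0,0,0],[0,0,0]], "fingers": [1,1,1,1,1,1,1]}}

```text
time: 6.3
position: [0.5775, -0.018, 0.2499]
tool_rot: [2.42, 2.003, 0.001]
ft_force: [-0.8, -0.2, -2.7]
grip_width: 0.131
grip_force: 40.0
```

Run:
```python
from h import *
plan([.575,-.019,.24],-11,2)
im=get_image("side");np.save('s2.npy',im)
cv2.imwrite("pics/c6.png",crop("side",264,175,60,45,(800,600),im))
s=ctrl.get_state();x,y,z=s['position']
print(proj("side",[[x,y,z-.1166],[x,y,z-.1166+.03],[.575,-.019,.125],[.575,-.019,.105]]))
```

```text
from [ 0.5775 -0.018   0.2499] ydeg -10.79 tilt 0.03 turn tool z/row 0.0018 t 6.3 j7 -0.13300075348070597
[[-0.0007, -0.0011, 0.0049], [-0.0007, -0.0011, 0.0049]]
[[261.55425162 182.64170193]
 [261.54587138 174.22450348]
 [260.77602433 185.47866845]
 [260.78818538 190.90723583]]
```

View pics/c6.png

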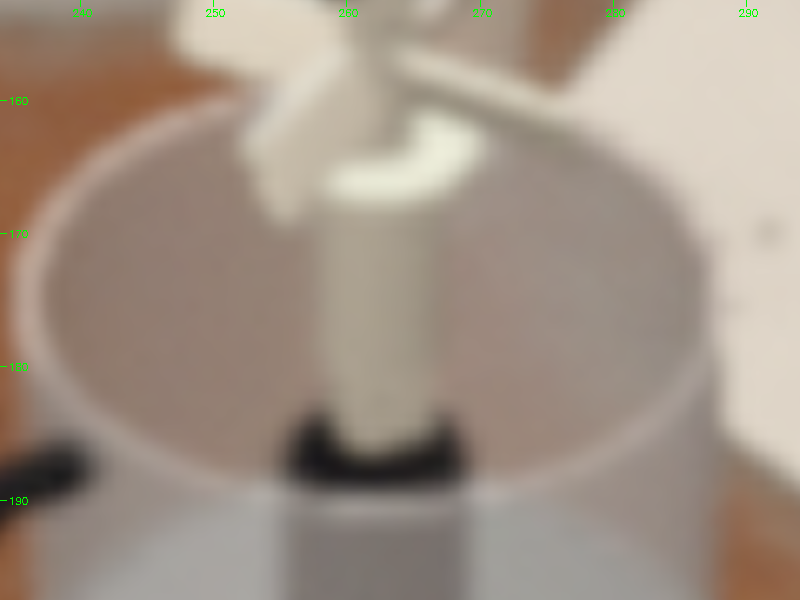

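{"api": "apply_moves", "payload": {"dp": [[-0.0013,-0.0013,0.002],[0,0,0.002],[0,0,0.002],[0,0,0.002],[0,0,0.001],[0,0,0.001],[0,0,0.001],[0,0,0]], "twist": [[0,0,0],[0,0,0],[0,0,0],[0,0,0],[0,0,0],[0,0,0],[0,0,0],[0,0,0]], "fingers": [1,1,1,1,1,1,1,1]}}

```text
time: 7.15
position: [0.5759, -0.0193, 0.2385]
tool_rot: [-2.421, -2.002, -0.0]
ft_force: [0.4, -0.5, -2.6]
grip_width: 0.132
grip_force: 40.0
```

{"api": "apply_moves", "payload": {"dp": [[0,0,0.001],[0,0,0.001],[0,0,0.001],[0,0,0.001],[0,0,0.001],[0,0,0.001]], "twist": [[0,0,0],[0,0,0],[0,0,0],[0,0,0],[0,0,0],[0,0,0]], "fingers": [1,1,1,1,1,1]}}

```text
time: 7.75
position: [0.576, -0.0194, 0.2325]
tool_rot: [2.421, 2.002, 0.001]
ft_force: [0.3, 0.1, -0.9]
grip_width: 0.135
grip_force: 40.0
```

{"api": "apply_moves", "payload": {"dp": [[0,0,0.001],[0,0,0.001],[0,0,0.001],[0,0,0.001]], "twist": [[0,0,0],[0,0,0],[0,0,0],[0,0,0]], "fingers": [1,1,1,1]}}

```text
time: 8.15
position: [0.5759, -0.0194, 0.2285]
tool_rot: [2.421, 2.002, 0.0]
ft_force: [0.4, 0.7, -1.7]
grip_width: 0.137
grip_force: 40.0
```

{"api": "apply_moves", "payload": {"dp": [[0,0,0.001],[0,0,0.001],[0,0,0.001],[0,0,0.001]], "twist": [[0,0,0],[0,0,0],[0,0,0],[0,0,0]], "fingers": [1,1,1,1]}}

```text
time: 8.55
position: [0.5759, -0.0194, 0.2246]
tool_rot: [-2.421, -2.002, -0.001]
ft_force: [-0.5, 1.0, -0.2]
grip_width: 0.136
grip_force: 40.0
```

{"api": "apply_moves", "payload": {"dp": [[0,0,0.001],[0,0,0.001],[0,0,0.001],[0,0,0.001],[0,0,0.001],[0,0,0.001]], "twist": [[0,0,0],[0,0,0],[0,0,0],[0,0,0],[0,0,0],[0,0,0]], "fingers": [1,1,1,1,1,1]}}

```text
time: 9.15
position: [0.576, -0.0191, 0.2186]
tool_rot: [-2.421, -2.002, -0.001]
ft_force: [1.3, 3.5, -0.8]
grip_width: 0.133
grip_force: 40.0
```

{"api": "apply_moves", "payload": {"dp": [[0.0007,0.0002,0],[0,0,0.001],[0,0,0.001],[0,0,0.001],[0,0,0.001]], "twist": [[0,0,0],[0,0,0],[0,0,0],[0,0,0],[0,0,0]], "fingers": [1,1,1,1,1]}}

```text
time: 9.65
position: [0.5761, -0.0188, 0.2145]
tool_rot: [-2.421, -2.002, 0.0]
ft_force: [1.5, 2.2, -1.7]
grip_width: 0.138
grip_force: 40.0
```

{"api": "apply_moves", "payload": {"dp": [[0.0006,0.0004,0],[0,0,0.0015],[0,0,0.0015],[0,0,0.0015],[0,0,0.0015],[0,0,0.0015],[0,0,0.0015]], "twist": [[0,0,0],[0,0,0],[0,0,0],[0,0,0],[0,0,0],[0,0,0],[0,0,0]], "fingers": [1,1,1,1,1,1,1]}}

```text
time: 10.35
position: [0.5769, -0.0186, 0.2062]
tool_rot: [2.421, 2.001, 0.001]
ft_force: [-0.9, 0.4, 1.5]
grip_width: 0.133
grip_force: 40.0
```

{"api": "apply_moves", "payload": {"dp": [[0,0,0.002],[0,0,0.002],[0,0,0.002],[0,0,0.002],[0,0,0.002],[0,0,0.002],[0,0,0.001]], "twist": [[0,0,0],[0,0,0],[0,0,0],[0,0,0],[0,0,0],[0,0,0],[0,0,0]], "fingers": [1,1,1,1,1,1,1]}}

```text
time: 11.05
position: [0.5766, -0.0184, 0.1923]
tool_rot: [2.421, 2.002, -0.0]
ft_force: [0.0, 0.3, 1.0]
grip_width: 0.136
grip_force: 40.0
```

{"api": "apply_moves", "payload": {"dp": [[0,0,0.001],[0,0,0.001],[0,0,0.001],[0,0,0.0005]], "twist": [[0,0,0],[0,0,0],[0,0,0],[0,0,0]], "fingers": [1,1,1,1]}}

```text
time: 11.45
position: [0.5768, -0.0184, 0.1892]
tool_rot: [2.421, 2.002, 0.0]
ft_force: [-0.8, -1.0, 2.1]
grip_width: 0.136
grip_force: 40.0
```

{"api": "apply_moves", "payload": {"dp": [[0,0,0.0005],[0,0,0.0005],[0,0,0.0005]], "twist": [[0,0,0],[0,0,0],[0,0,0]], "fingers": [1,1,1]}}

```text
time: 11.75
position: [0.5768, -0.0182, 0.1877]
tool_rot: [2.421, 2.002, 0.001]
ft_force: [0.4, 0.2, 3.9]
grip_width: 0.134
grip_force: 40.0
```

{"api": "apply_moves", "payload": {"dp": [[0,0,0.0005],[0,0,0.0005],[0,0,0.0005]], "twist": [[0,0,0],[0,0,0],[0,0,0]], "fingers": [1,1,1]}}

```text
time: 12.05
position: [0.5769, -0.0182, 0.1865]
tool_rot: [2.421, 2.002, 0.001]
ft_force: [0.1, 0.4, 5.5]
grip_width: 0.137
grip_force: 40.0
```

{"api": "apply_moves", "payload": {"dp": [[0,0,0.001],[0,0,0.001],[0,0,0.001]], "twist": [[0,0,0],[0,0,0],[0,0,0]], "fingers": [1,1,1]}}

```text
time: 12.35
position: [0.5771, -0.0182, 0.1841]
tool_rot: [2.421, 2.002, 0.002]
ft_force: [-2.1, 0.4, 10.6]
grip_width: 0.134
grip_force: 40.0
```

{"api": "apply_moves", "payload": {"dp": [[0,0,0],[0,0,0],[0,0,0],[0,0,0]], "twist": [[0,0,0.06],[0,0,0.06],[0,0,0.06],[0,0,0.06]], "fingers": [1,1,1,1]}}

```text
time: 12.75
position: [0.5765, -0.0182, 0.182]
tool_rot: [-2.645, -1.695, 0.001]
ft_force: [1.3, 0.9, -1.7]
grip_width: 0.134
grip_force: 40.0
```

Run:
```python
from h import *
plan([.5765,-.0185,.185],-11,1)
s=ctrl.get_state();print(s['torque'],s['ft_force'])
im=get_image("side")
cv2.imwrite("pics/c7.png",crop("side",264,160,80,60,(800,600),im))
```

```text
from [ 0.5765 -0.0182  0.182 ] ydeg -24.7 tilt 0.03 turn tool z/row -0.2391 t 12.75 j7 -0.3534941492227797
[[-0.0003, 0.0001, -0.003]]
[ 0.16122545 -0.41872868  0.07063098] [ 1.29207817  0.94770305 -1.7100597 ]
```

View pics/c7.png

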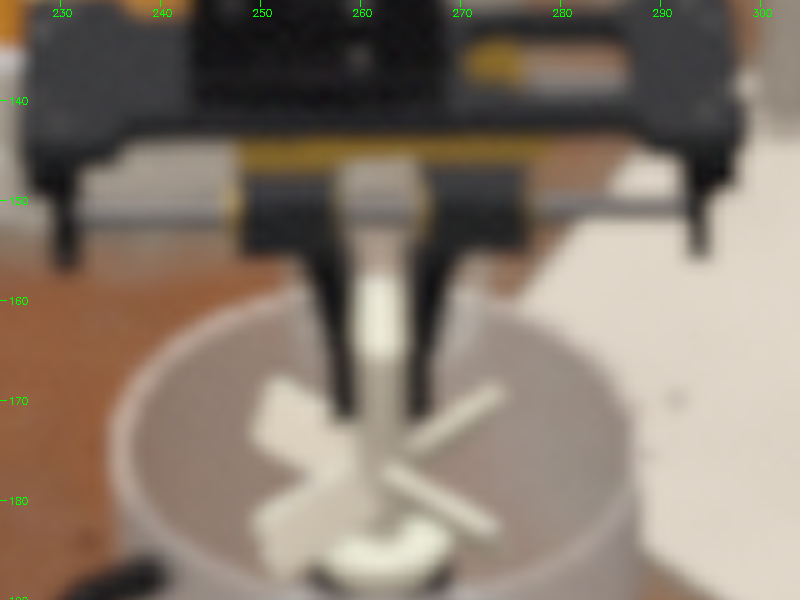

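{"api": "apply_moves", "payload": {"dp": [[0,0,0.001],[0,0,0.001],[0,0,0.001]], "twist": [[0,0,0],[0,0,0],[0,0,0]], "fingers": [1,1,1]}}

```text
time: 13.1
position: [0.5767, -0.0182, 0.1801]
tool_rot: [-2.643, -1.699, -0.0]
ft_force: [1.3, 0.5, 2.3]
grip_width: 0.137
grip_force: 40.0
```

{"api": "apply_moves", "payload": {"dp": [[0,0,0.001],[0,0,0.001],[0,0,0.001]], "twist": [[0,0,0],[0,0,0],[0,0,0]], "fingers": [1,1,1]}}

```text
time: 13.4
position: [0.5767, -0.0183, 0.1771]
tool_rot: [-2.643, -1.698, -0.0]
ft_force: [1.5, -0.2, 1.5]
grip_width: 0.136
grip_force: 40.0
```

{"api": "apply_moves", "payload": {"dp": [[0,0,0.001],[0,0,0.001],[0,0,0.001]], "twist": [[0,0,0],[0,0,0],[0,0,0]], "fingers": [1,1,1]}}

```text
time: 13.7
position: [0.5771, -0.0182, 0.1754]
tool_rot: [2.643, 1.698, 0.002]
ft_force: [-2.0, 1.9, 10.9]
grip_width: 0.135
grip_force: 40.0
```

{"api": "apply_moves", "payload": {"dp": [[0,0,0.001],[0,0,0.001],[0,0,0.0]], "twist": [[0,0,0],[0,0,0],[0,0,0]], "fingers": [1,1,1]}}

```text
time: 14.0
position: [0.5774, -0.0183, 0.1747]
tool_rot: [2.643, 1.698, 0.004]
ft_force: [-3.0, 1.3, 14.6]
grip_width: 0.137
grip_force: 40.0
```

{"api": "apply_moves", "payload": {"dp": [[0,0,-0.001],[0,0,-0.001]], "twist": [[0,0,0],[0,0,0]], "fingers": [1,1]}}

```text
time: 14.2
position: [0.5769, -0.0183, 0.1753]
tool_rot: [2.643, 1.698, 0.002]
ft_force: [-1.1, 0.5, 5.5]
grip_width: 0.135
grip_force: 40.0
```

Run:
```python
from h import *
im=get_image("side");u,v,w=264,172,60;k=800/w
c=crop("side",u,v,w,45,(800,600),im)
for z,col in((.133,(0,0,255)),(.146,(255,0,0))):
    p=(proj("side",circ(.5765,-.0185,z,.02))+[.85,1.2]-[u-w/2,v-22.5])*k
    cv2.polylines(c,[p.astype(np.int32)],True,col,1)
M=R.from_euler('z',np.radians(-24.7)).as_matrix()
for z,col in((.208,(0,0,255)),(.221,(255,0,0))):
    q=np.array([(a,b,0) for a,b in((.006,.017),(.006,-.017),(-.006,-.017),(-.006,.017))])@M.T+[.5765,-.0185,z]
    p=(proj("side",q)+[.85,1.2]-[u-w/2,v-22.5])*k
    cv2.polylines(c,[p.astype(np.int32)],True,col,1)
cv2.imwrite("pics/c8.png",c)
s=ctrl.get_state();print(s['position'],s['torque'],s['ft_force'],s['time'])
```

```text
[ 0.57699055 -0.01829453  0.17528757] [0.2062772  0.33675665 0.06798166] [-1.35237909  1.50238168  6.78775161] 14.25
```

View pics/c8.png

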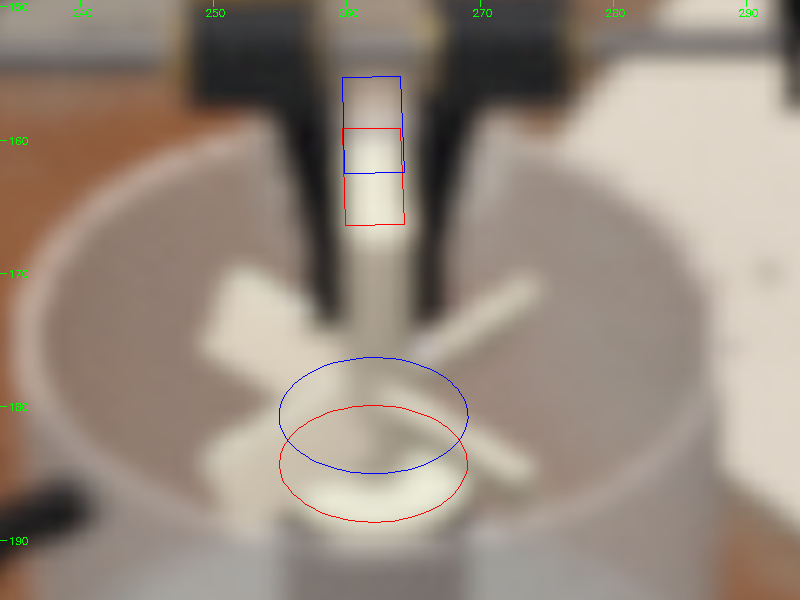

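{"api": "apply_moves", "payload": {"dp": [[0,0,0],[0,0,0],[0,0,0],[0,0,0],[0,0,-0.003],[0,0,-0.01],[0,0,-0.03],[0,0,-0.03],[0,0,-0.03],[0,0,-0.03]], "twist": [[0,0,0],[0,0,0],[0,0,0],[0,0,0],[0,0,0],[0,0,0],[0,0,0],[0,0,0],[0,0,0],[0,0,0]], "fingers": [0.5,0.5,0.5,0.5,0.5,0.5,0.5,0.4,0.4,0.4]}}

```text
time: 15.25
position: [0.5767, -0.0185, 0.3093]
tool_rot: [2.643, 1.697, 0.002]
ft_force: [0.3, -0.1, -0.2]
grip_width: 0.589
grip_force: 0.0
```

Run:
```python
from h import *
plan([.443,-.2555,.25],-25,10)
print(ctrl.get_state()['joint_positions'])
```

```text
from [ 0.5767 -0.0185  0.3093] ydeg -24.59 tilt 0.06 turn tool z/row 0.0007 t 15.25 j7 -0.37860188726919297
[[-0.0271, -0.0023, 0.0059], [-0.0271, -0.0023, 0.0059], [-0.0271, -0.0023, 0.0059], [-0.0271, -0.0022, 0.0059], [-0.0271, -0.0022, 0.0059], [-0.0271, -0.0022, 0.0059], [-0.0271, -0.0022, 0.0059], [-0.0271, -0.0022, 0.0059], [-0.0271, -0.0021, 0.0059], [-0.0271, -0.0021, 0.0059]]
[-0.50270981  0.14198651  0.55259203  1.51894871 -0.07479388  1.50066042
 -0.37860189]
```

{"api": "apply_moves", "payload": {"dp": [[-0.018,-0.002,0],[-0.027,-0.002,0],[-0.029,-0.002,0.002],[-0.029,-0.002,0.006],[-0.029,-0.002,0.01],[-0.029,-0.002,0.012],[-0.029,-0.002,0.015],[-0.029,-0.002,0.02],[-0.029,-0.002,0.02],[-0.022,-0.003,0.02]], "twist": [[0,0,0],[0,0,0],[0,0,0],[0,0,0],[0,0,0],[0,0,0],[0,0,0],[0,0,0],[0,0,0],[0,0,0]], "fingers": [0.3,0.3,0.3,0.3,0.3,0.3,0.3,0.3,0.3,0.3]}}

```text
time: 16.25
position: [0.4434, -0.2574, 0.2014]
tool_rot: [2.645, 1.694, 0.0]
ft_force: [-0.2, 0.1, -0.5]
grip_width: 0.696
grip_force: 0.0
```

{"api": "apply_moves", "payload": {"dp": [[0,0,0],[0,0,0]], "twist": [[0,0,0],[0,0,0]], "fingers": [0.3,0.3]}}

```text
time: 16.45
position: [0.4448, -0.2553, 0.202]
tool_rot: [-2.644, -1.695, -0.0]
ft_force: [-0.3, 0.4, 0.2]
grip_width: 0.698
grip_force: 0.0
```

Run:
```python
from h import *
plan([.444,-.2555,.058],-25,5)
```

```text
from [ 0.4448 -0.2553  0.202 ] ydeg -24.67 tilt 0.05 turn tool z/row 0.0012 t 16.45 j7 0.06702942853783879
[[-0.0001, -0.0001, 0.0288], [-0.0001, -0.0001, 0.0288], [-0.0001, -0.0001, 0.0288], [-0.0001, -0.0001, 0.0288], [-0.0001, -0.0001, 0.0288]]
```

{"api": "apply_moves", "payload": {"dp": [[0,0,0.03],[0,0,0.04],[0,0,0.04],[0,0,0.02],[0,0,0.012],[0,0,0.002],[0,0,0]], "twist": [[0,0,0],[0,0,0],[0,0,0],[0,0,0],[0,0,0],[0,0,0],[0,0,0]], "fingers": [0.3,0.3,0.3,0.3,0.3,0.3,0.3], "newtons": 5}}

```text
time: 17.15
position: [0.4465, -0.255, 0.059]
tool_rot: [2.642, 1.698, 0.002]
ft_force: [-0.9, -0.8, 0.3]
grip_width: 0.698
grip_force: 0.0
```

{"api": "apply_moves", "payload": {"dp": [[0,0,0],[0,0,0],[0,0,0],[0,0,0],[0,0,0],[0,0,0],[0,0,0]], "twist": [[0,0,0],[0,0,0],[0,0,0],[0,0,0],[0,0,0],[0,0,0],[0,0,0]], "fingers": [1,1,1,1,1,1,1], "newtons": 5}}

```text
time: 17.85
position: [0.4449, -0.2549, 0.0581]
tool_rot: [-2.643, -1.697, 0.0]
ft_force: [-2.1, 0.7, 4.2]
grip_width: 0.314
grip_force: 5.0
```

{"api": "apply_moves", "payload": {"dp": [[0,0,0],[0,0,0],[0,0,0],[0,0,0],[0,0,0],[0,0,0],[0,0,0],[0,0,0],[0,0,0],[0,0,0]], "twist": [[0,0,0],[0,0,0],[0,0,0.145],[0,0,0.145],[0,0,0.145],[0,0,0.145],[0,0,0.145],[0,0,0.145],[0,0,0.145],[0,0,0.145]], "fingers": [0.5,0.5,0.5,0.5,0.5,0.5,0.5,0.5,0.5,0.5]}}

```text
time: 18.85
position: [0.4456, -0.2552, 0.058]
tool_rot: [3.141, -0.038, 0.001]
ft_force: [-0.4, -0.3, -0.4]
grip_width: 0.5
grip_force: 0.0
```

{"api": "apply_moves", "payload": {"dp": [[0,0,0],[0,0,0],[0,0,0],[0,0,0],[0,0,0],[0,0,0],[0,0,0],[0,0,0],[0,0,0],[0,0,0]], "twist": [[0,0,0.145],[0,0,0.145],[0,0,0.1],[0,0,0],[0,0,0],[0,0,0],[0,0,0],[0,0,0],[0,0,0],[0,0,0]], "fingers": [0.5,0.5,0.5,0.5,1,1,1,1,1,1]}}

```text
time: 19.85
position: [0.4454, -0.2552, 0.0581]
tool_rot: [-3.076, 0.636, -0.0]
ft_force: [0.2, 0.2, -0.8]
grip_width: 0.318
grip_force: 5.0
```

{"api": "apply_moves", "payload": {"dp": [[0,0,0],[0,0,0],[0,0,-0.003],[0,0,-0.02],[0,0,-0.04],[0,0,-0.04],[0,0,-0.04],[0,0,-0.03],[0,0,-0.01],[0,0,0]], "twist": [[0,0,0],[0,0,0],[0,0,0],[0,0,0],[0,0,0],[0,0,0],[0,0,0],[0,0,0],[0,0,0],[0,0,0]], "fingers": [1,1,1,1,1,1,1,1,1,1], "newtons": 40}}

```text
time: 20.85
position: [0.4458, -0.2551, 0.2418]
tool_rot: [-3.076, 0.636, -0.003]
ft_force: [0.7, -0.5, -2.2]
grip_width: 0.303
grip_force: 40.0
```

Run:
```python
from h import *
plan([.5768,-.0184,.30],65,10)
s=ctrl.get_state();print(s['torque'],s['ft_force'])
```

```text
from [ 0.4458 -0.2551  0.2418] ydeg -113.36 tilt 0.14 turn tool z/row 0.0029 t 20.85 j7 -1.5046378477747413
[[0.0026, -0.0269, -0.0058], [0.0026, -0.0269, -0.0058], [0.0025, -0.0269, -0.0058], [0.0024, -0.027, -0.0058], [0.0023, -0.027, -0.0058], [0.0023, -0.027, -0.0058], [0.0022, -0.027, -0.0058], [0.0021, -0.027, -0.0058], [0.002, -0.027, -0.0058], [0.002, -0.027, -0.0058]]
[ 0.0186902   0.18355161 -0.03498408] [ 0.66094965 -0.54765846 -2.1905947 ]
```

{"api": "apply_moves", "payload": {"dp": [[0.002,-0.018,-0.02],[0.003,-0.027,-0.02],[0.002,-0.029,-0.018],[0.002,-0.029,0],[0.002,-0.029,0],[0.002,-0.029,0],[0.002,-0.029,0],[0.002,-0.029,0],[0.003,-0.029,0],[0.003,-0.022,0]], "twist": [[0,0,0],[0,0,0],[0,0,0],[0,0,0],[0,0,0],[0,0,0],[0,0,0],[0,0,0],[0,0,0],[0,0,0]], "fingers": [1,1,1,1,1,1,1,1,1,1]}}

```text
time: 21.85
position: [0.5731, -0.014, 0.2958]
tool_rot: [3.076, -0.634, -0.007]
ft_force: [-0.3, 0.6, -2.3]
grip_width: 0.306
grip_force: 40.0
```

{"api": "apply_moves", "payload": {"dp": [[0,0,0],[0,0,0],[0,0,0]], "twist": [[0,0,0],[0,0,0],[0,0,0]], "fingers": [1,1,1]}}

```text
time: 22.15
position: [0.5727, -0.0179, 0.2977]
tool_rot: [3.074, -0.64, -0.003]
ft_force: [0.8, -0.2, -2.2]
grip_width: 0.298
grip_force: 40.0
```

Run:
```python
from h import *
plan([.5768,-.0184,.24],66.6,5)
```

```text
from [ 0.5727 -0.0179  0.2977] ydeg -113.51 tilt 0.15 turn tool z/row -0.0004 t 22.15 j7 -1.878928017419795
[[0.0008, -0.0003, 0.0115], [0.0008, -0.0003, 0.0115], [0.0008, -0.0003, 0.0115], [0.0008, -0.0003, 0.0115], [0.0008, -0.0003, 0.0115]]
```

{"api": "apply_moves", "payload": {"dp": [[0.002,-0.001,0.005],[0.001,-0.0005,0.013],[0,0,0.016],[0,0,0.016],[0,0,0.008],[0,0,0],[0,0,0]], "twist": [[0,0,0],[0,0,0],[0,0,0],[0,0,0],[0,0,0],[0,0,0],[0,0,0]], "fingers": [1,1,1,1,1,1,1]}}

```text
time: 22.85
position: [0.577, -0.0164, 0.2413]
tool_rot: [-3.076, 0.637, -0.001]
ft_force: [0.7, 0.1, -1.0]
grip_width: 0.306
grip_force: 40.0
```

Run:
```python
from h import *
plan([.5768,-.0184,.222],66.6,1)
```

```text
from [ 0.577  -0.0164  0.2413] ydeg -113.4 tilt 0.02 turn tool z/row -0.0001 t 22.85 j7 -1.8560055275720329
[[0.0006, 0.0019, 0.0193]]
```

{"api": "apply_moves", "payload": {"dp": [[0.0006,0.0018,0.003],[0,0,0.003],[0,0,0.003],[0,0,0.003],[0,0,0.002],[0,0,0]], "twist": [[0,0,0],[0,0,0],[0,0,0],[0,0,0],[0,0,0],[0,0,0]], "fingers": [1,1,1,1,1,1]}}

```text
time: 23.45
position: [0.5765, -0.018, 0.2267]
tool_rot: [3.076, -0.637, -0.001]
ft_force: [-0.0, -0.3, -2.6]
grip_width: 0.304
grip_force: 40.0
```

{"api": "apply_moves", "payload": {"dp": [[0,0,0.001],[0,0,0.001],[0,0,0.001],[0,0,0.001],[0,0,0.0005]], "twist": [[0,0,0],[0,0,0],[0,0,0],[0,0,0],[0,0,0]], "fingers": [1,1,1,1,1]}}

```text
time: 23.95
position: [0.577, -0.0183, 0.2241]
tool_rot: [-3.075, 0.637, -0.001]
ft_force: [-3.6, -0.2, 9.4]
grip_width: 0.302
grip_force: 40.0
```

{"api": "apply_moves", "payload": {"dp": [[0,0,-0.001],[0,0,-0.0005],[0,0,0],[0,0,0],[0,0,0],[0,0,0]], "twist": [[0,0,0],[0,0,0],[0,0,0],[0,0,0],[0,0,0],[0,0,0]], "fingers": [1,1,1,1,0.5,0.5]}}

```text
time: 24.55
position: [0.5768, -0.018, 0.2239]
tool_rot: [-3.076, 0.637, -0.0]
ft_force: [0.7, 0.4, -0.3]
grip_width: 0.408
grip_force: 0.0
```

{"api": "apply_moves", "payload": {"dp": [[0,0,0],[0,0,-0.01],[0,0,-0.03],[0,0,-0.03],[0,0,-0.04],[0,0,-0.04],[-0.02,0.01,-0.04],[-0.04,0.02,0],[-0.04,0.02,0],[-0.04,0.02,0]], "twist": [[0,0,0],[0,0,0],[0,0,0],[0,0,0],[0,0,0],[0,0,0],[0,0,0],[0,0,0],[0,0,0],[0,0,0]], "fingers": [0.5,0.5,0.5,0.5,0.5,0.5,0.5,0.5,0.5,0.5]}}

```text
time: 25.55
position: [0.4189, -0.0271, 0.4145]
tool_rot: [3.074, -0.639, -0.005]
ft_force: [-65.6, 25.4, 13.6]
grip_width: 0.5
grip_force: 0.0
```

Run:
```python
from h import *
s=ctrl.get_state();print(s['position'],s['ft_force'],s['time'])
im=get_image("side");t=get_image("top");np.save('s3.npy',im);np.save('t3.npy',t)
for n,i in(("side",im),("top",t)):
  for z in(.165,.17,.173,.176,.18,.183,.19): print(n,z,"flange",sharp(n,i,.577,-.018,[(z,.08)],.006))
g=cv2.cvtColor(im,cv2.COLOR_RGB2GRAY)
print(g[130:210:2,225:300:3])
```

```text
[ 0.41885501 -0.02707177  0.41445086] [-65.60004594  25.38670346  13.56672123] 25.55
side 0.165 flange (array([ 0.5803, -0.0122]), np.float64(180.33494567871094))
side 0.17 flange (array([ 0.578 , -0.0149]), np.float64(184.572509765625))
side 0.173 flange (array([ 0.5762, -0.0182]), np.float64(182.7662811279297))
side 0.176 flange (array([ 0.5745, -0.0214]), np.float64(180.5902557373047))
side 0.18 flange (array([ 0.5728, -0.0237]), np.float64(175.20628356933594))
side 0.183 flange (array([ 0.5723, -0.0238]), np.float64(160.06826782226562))
side 0.19 flange (array([ 0.5715, -0.0233]), np.float64(124.54288482666016))
top 0.165 flange (array([ 0.579 , -0.0179]), np.float64(161.8038787841797))
top 0.17 flange (array([ 0.5786, -0.0178]), np.float64(157.25723266601562))
top 0.173 flange (array([ 0.5785, -0.0179]), np.float64(153.52207946777344))
top 0.176 flange (array([ 0.5781, -0.0178]), np.float64(148.60324096679688))
top 0.18 flange (array([ 0.578 , -0.0179]), np.float64(141.17564392089844))
top 0.183 flange (array([ 0.5779, -0.0178]), np.float64(135.3058319091797))
top 0.19 flange (a
[... 3555 characters left out ...]
62 162 133 117 113 113 113 152 155 153
  152 149 136 108 104 111 118]
 [ 97  38  53  99 136 152 160 162 161 162 133 116 115 112 110 152 155 153
  151 150 141 112 108 108 112]
 [ 98  43  45 106 149 157 161 162 162 161 133 115 114 113 112 152 155 153
  151 150 143 131 107 106 106]
 [ 98  48  44 129 159 158 161 162 162 162 134 116 114 112 113 153 155 153
  152 150 145 147 105 104 105]
 [ 97  48  39 143 160 158 160 162 163 161 139 116 114 112 112 153 155 153
  152 149 145 157 103 104 105]
 [101  54  39 144 140 110 157 162 162 162 154 119 113 113 129 155 155 153
  152 150 147 163 107 103 103]
 [107  60  28  91  53  49 151 162 162 163 162 154 138 143 154 156 155 153
  151 150 150 158 101  98 101]]
```

Run:
```python
from h import *
s=ctrl.get_state();print({k:np.round(v,3) for k,v in s.items()})
```

```text
{'time': np.float64(25.65), 'joint_positions': array([-0.868, -0.299,  0.654,  1.639,  0.186,  1.747, -2.179]), 'qd': array([-0.014, -0.021,  0.082, -0.055, -0.023, -0.065,  0.049]), 'joint_torque': array([  1.522,  -9.688,  -5.478, -31.214,   0.57 ,   0.61 ,  -0.379]), 'position': array([ 0.418, -0.024,  0.412]), 'tool_rot': array([ 3.072, -0.629, -0.008]), 'ft_force': array([-0.006,  0.718, -0.56 ]), 'torque': array([0.1  , 0.191, 0.004]), 'grip_force': np.float64(0.0), 'grip_width': np.float64(0.502)}
```

{"api": "apply_moves", "payload": {"dp": [[0.005,-0.003,0.005],[0.012,-0.006,0.01],[0.012,-0.006,0.01],[0.005,-0.003,0.005],[0,0,0],[0,0,0]], "twist": [[0,0,0],[0,0,0],[0,0,0],[0,0,0],[0,0,0],[0,0,0]], "fingers": [0.5,0.5,0.5,0.5,0.5,0.5]}}

```text
time: 26.25
position: [0.4589, -0.0242, 0.3847]
tool_rot: [-3.076, 0.638, -0.001]
ft_force: [-0.0, -0.4, 0.8]
grip_width: 0.498
grip_force: 0.0
```

Run:
```python
from h import *
s=ctrl.get_state();print(s['position'],s['ft_force'],s['joint_positions'].round(3),s['time'])
im=np.load('s3.npy')
g=cv2.GaussianBlur(cv2.cvtColor(im,cv2.COLOR_RGB2GRAY).astype(np.float32),(0,0),.8)
m=np.hypot(cv2.Sobel(g,5,1,0),cv2.Sobel(g,5,0,1))
# model offsets over lid origin z: flange ring (.006..), knob top
for bv in(.6,1.2,1.8):
  r=[]
  for z in np.arange(.158,.182,.002):
    sc=[]
    for h,rad in((.008,.08),(.081,.014)):
        p=(proj("side",circ(.577,-.0183,z+h,rad))+[.85,bv]).astype(np.float32)
        sc.append(cv2.remap(m,p[:,0],p[:,1],1).mean())
    r.append((round(z,3),*np.round(sc)))
  print(bv,[tuple(map(float,a)) for a in r])
# bystanders unchanged? top view difference away from maker/arm
d=np.abs(np.load('t3.npy').astype(int)-np.load('t0.npy')).max(2)>40
for n,(u,v) in dict(mug=(328,137),cup=(286,232),glass=(156,125),jar=(376,145),spoon=(217,238),stand=(146,208)).items():print(n,d[v-14:v+14,u-14:u+14].mean().round(3))
```

```text
[ 0.45893427 -0.024172    0.38465089] [-0.04688191 -0.36841172  0.77646233] [-0.88  -0.206  0.74   1.631  0.139  1.663 -2.118] 26.25
0.6 [(0.158, 113.0, 166.0), (0.16, 127.0, 178.0), (0.162, 144.0, 179.0), (0.164, 158.0, 169.0), (0.166, 167.0, 149.0), (0.168, 166.0, 126.0), (0.17, 157.0, 106.0), (0.172, 144.0, 89.0), (0.174, 131.0, 76.0), (0.176, 122.0, 64.0), (0.178, 115.0, 54.0), (0.18, 110.0, 43.0)]
1.2 [(0.158, 101.0, 152.0), (0.16, 112.0, 166.0), (0.162, 126.0, 178.0), (0.164, 142.0, 180.0), (0.166, 157.0, 168.0), (0.168, 166.0, 148.0), (0.17, 165.0, 126.0), (0.172, 156.0, 106.0), (0.174, 144.0, 88.0), (0.176, 131.0, 76.0), (0.178, 121.0, 64.0), (0.18, 115.0, 53.0)]
1.8 [(0.158, 93.0, 143.0), (0.16, 100.0, 152.0), (0.162, 111.0, 167.0), (0.164, 125.0, 178.0), (0.166, 141.0, 179.0), (0.168, 156.0, 168.0), (0.17, 165.0, 148.0), (0.172, 164.0, 125.0), (0.174, 156.0, 105.0), (0.176, 144.0, 88.0), (0.178, 130.0, 75.0), (0.18, 121.0, 64.0)]
mug 0.0
cup 0.902
glass 0.0
jar 0.0
spoon 0.633
stand 0.302
```

Run:
```python
from h import *
d=np.abs(np.load('s3.npy').astype(int)-np.load('s0.npy')).max(2)>40
for n,(u,v) in dict(cup=(222,248),spoon=(196,218),mug=(322,245),glass=(263,152)).items():print(n,d[v-12:v+12,u-12:u+12].mean().round(3))
```

```text
cup 0.0
spoon 0.0
mug 0.0
glass 0.54
```

```bash
python3 -c "
from bench import ctrl
print(ctrl.close_job())"
```

```text
the job is handed in; nothing more can be done
None
```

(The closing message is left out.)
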